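# Sort out the rejected lever and present the good one level over the test fixture

### The arm

A 7-joint arm with a two-finger parallel gripper is mounted at the origin on the work surface. World frame = base frame: x ahead of the robot, y to its left, z up, the work surface at z = 0. Lengths are in m, angles in degrees, forces in N, time in s.
With the tool pointing down it reaches from about 0.425 to 0.875 m from the base axis. Payload 4.7 kg.
Tool frame: the origin (TCP) lies midway between the tips of the shut fingers; the grasp point (between the pads) lies env.grip_point_offset behind it (env.grip_point_offset is the distance from the TCP to the grasp point, in m); x points along the fingers, y is the direction in which the jaws open and shut, and the axes are right-handed (so a half turn about x gives the same grasp; the last joint's range is limited). The gripper opens to 87 mm and grips with 3 to 60 N. Pads are 19 mm wide; open, the fingers measure 117 mm over their backs; the gripper's body (75 mm by 190 mm) begins 51 mm behind the grasp point.
Start: joints at [-74.364, 18.392, -4.016, 83.108, 1.295, 78.541, -3.26], TCP at [0.166, 0.628, 0.223] pointing down, gripper open.
Joint ranges: [-163.93, 163.93], [-17.29, 119.83], [-79.2, 71.16], [3.27, 140.29], [-89.18, 269.18], [5.43, 117.66], [-154.24, 154.24]. Speed limits (degrees/s): [147.25, 147.25, 180, 180, 180, 180, 180].

### API

Orientations are given as [roll, pitch, yaw] about the fixed x, y, z axes, in that order (R = Rz(yaw) Ry(pitch) Rx(roll)).
In Python, from cell import readout, read_camera, camera_params, sign_off, spot_in, pinpoint, env gives the robot as it stands.
- The arm moves only by the shell command python3 -m pendant 'ROWS' [OPENING] [FORCE]. ROWS is a JSON object of lists of equal length, an entry for each row: "xyz": the shift along the world's x, y, z in m, a list of three; "turn": the turn about the world's z in rad. A call has 1 to 10 rows; each row shifts and turns the pose as measured when the row begins; what a row does not reach is not made up. A row lasts 1/8 s, in which the tool goes at most 62.5 mm and 10.7 degrees, less where a joint would pass 70% of its speed; a pose out of reach is approached as far as the arm can. A call is refused whole if a number of a shift passes 0.0625 or a number of a turn 0.188, either way. A call with a gripper value outside its range is refused whole. OPENING is the opening, from 0 (shut) to 1 (fully open), set as the call begins (- or left out, the last holds). The fingers move at their own pace and stop on an object; FORCE is the grip in N (left out, the last holds). Time passes only in rows, so rows that do not move let the fingers close. It gives the time, the measured TCP pose, the force and the opening at its end, in the units of the state.
- readout.get_obs(): the state, without advancing time (a new reading comes with each control period).
- read_camera(name): name is "scene" or "side" or "wrist"; returns the picture (384x512x3 uint8, red, green, blue); there is no depth.
- camera_params(name): a dict with "fx", "fy", "cx", "cy" (pixels), "rvec" (rotation vector, rad) and "tvec" (3), from world to camera coordinates, as OpenCV has them; the wrist camera has in their place "hand_eye" (4x4, takes a point from camera to tool coordinates, whose origin is the TCP and whose axes are the tool frame's). Camera axes: x right, y down, z forward; pixel columns grow to the right and rows downward; lengths in m; the calibration is good to about 2 mm. The wrist camera is an equidistant fisheye: a pixel r from the principal point sees the ray r / f radians off the axis. A picture is of the moment at which its call begins: read the wrist's pose just before it. camera_params takes no time and is no camera call.
- sign_off(): hands the job in, once; it reports no verdict.
Trained networks look in the newest picture that a camera, given by its name, has taken for a name from the list of things; names that differ only in an ending like _2 or _b are one class to them, and where a whole thing is asked for, a point or a joint stands for the part that bears it (a point fixed in the world has none). Each returns a list of dicts, best first, with "score" (0 to 1); they miss things now and then, are a little off and sometimes report something else, mostly with a low value. They report only what shows in the picture. A call takes as long as a camera call. They do not tell look-alikes from the thing itself.
- spot_in(camera, name): "at" ([x, y, z] in m, in the coordinates of the camera as it stood for that picture, good to about 4 mm: the middle of the surface that is visible of it).
- pinpoint(camera, name): "at" ([x, y, z] in m, in the coordinates of the camera as it stood for that picture, good to about 4 mm: a listed point, or the origin of a listed thing).
The state is a dict: "time_s": time; "qpos": joint angles; "joint_velocities": joint speeds; "effort": joint torques, N m; "tool_pos": TCP position; "tool_rot": TCP orientation; "force": force on the tool from outside, world axes, zero at the start; "wrist_torque": the same for the moment, N m; "grip_width": finger opening in m.
Only numpy, scipy, OpenCV 4.12 (cv2) and the standard library are available. Lean on these libraries where they do the work, as an engineer would, in place of code of your own. Each camera call takes 0.05 s, during which the arm holds its last target.

### The job

Two cast levers wait for the strength test: first lay the one with the red tag flat in the red reject tray and let go of it, without dropping it. Then lift the green-tagged lever by its balance point (the white line) and finish while still holding it, steady and level, with its bore straight above the fixture's brass pin, its eye above the blue rest block, and two to five centimetres of clear air between the lever's underside and the top of the pin. It must never touch the fixture, and the small steel block and the brass weight among the parts stay where they are.

Things in the scene. Friction and masses are not known exactly. Their poses are not given: they have to be found in the camera images.
- lever_green: Loose dark grey cast lever lying flat, 176 mm long, 0.35 to 0.6 kg, green 30 x 18 mm tag on the bar. Heavy bright round boss (44 mm across, 36 tall, upright 20 mm through bore) at one end, a round eye at the other; between them a straight bar 20 mm wide, 20 high, its underside 10 mm above the boss's underside. Origin: underside of the boss on the bore axis; x along the bar to the eye, z up.
- lever_red: Loose dark grey cast lever lying flat, 176 mm long, 0.35 to 0.6 kg, red 30 x 18 mm tag on the bar. Heavy bright round boss (44 mm across, 36 tall, upright 20 mm through bore) at one end, a round eye at the other; between them a straight bar 20 mm wide, 20 high, its underside 10 mm above the boss's underside. Origin: underside of the boss on the bore axis; x along the bar to the eye, z up.
- green_balance (a point): Balance point (centre of mass) of the green-tagged lever, marked by a thin white line round the bar: mid-bar, 43 mm from the bore axis, 20 mm above the lever's underside. The bar is free to grip from 22 to 126 mm from the bore axis.
- red_balance (a point): Balance point (centre of mass) of the red-tagged lever, marked by a thin white line round the bar: mid-bar, 43 mm from the bore axis, 20 mm above the lever's underside. The bar is free to grip from 22 to 126 mm from the bore axis.
- green_eye (a point): Green-tagged lever's eye: solid round end 28 mm across, 32 mm tall, 140 mm from the bore axis. Point: on the eye's axis, level with the boss's underside.
- red_eye (a point): Red-tagged lever's eye: solid round end 28 mm across, 32 mm tall, 140 mm from the bore axis. Point: on the eye's axis, level with the boss's underside.
- fixture: Loading fixture, fixed: dark steel base plate 220 x 90 x 16 mm with an upright brass pin, 16 mm across, on a 36 mm wide steel shoulder (for the boss), and 140 mm away a blue rest block (for the eye). Origin: centre of its underside; x points from pin to rest block.
- pin_top (a point): Centre of the top of the fixture's brass pin, 60 mm above the table, 70 mm from the fixture's centre.
- rest_top (a point): Centre of the top of the fixture's blue rest block (40 x 44 mm), 35 mm above the table, 70 mm from the fixture's centre on the side away from the pin.
- tray: Reject tray: fixed red open tray, 240 x 150 x 28 mm outside, walls and floor 4 mm thick. Origin: centre of its underside; x along its long side, z up.
- block: Steel block, 30 x 35 x 30 mm, on the robot's side of the levers, between them. Bystander: not part of the job.
- weight: Brass weight with a knob, 40 mm across, 48 mm tall, standing near the middle of the table on the robot's side. Bystander: not part of the job.
There are look-alikes about, which are no part of the job. What is shaped like the lever_green but orange or turquoise is not meant.

How it is judged (in metres and radians):
On the way, in this order (a step that is already met when the one before it is completed fails the run):
1. the red-tagged lever lies flat in the reject tray, released and at rest, while the green one is still on the table (x of lever_red in the frame of tray between -0.115 and 0.115 m and y of lever_red in the frame of tray between -0.07 and 0.07 m and z of each of lever_red, red_eye in the frame of tray below 0.012 m and x of red_eye in the frame of tray between -0.115 and 0.115 m and y of red_eye in the frame of tray between -0.07 and 0.07 m and angle between lever_red's own z axis and vertical below 0.1 rad and linear speed of lever_red below 0.02 m/s and contact force between the fingers and lever_red below 0.1 N and height (world z) of lever_green below 0.01 m), for 0.2 s.
2. the green-tagged lever is lifted by its balance point, clear of the table (contact force between the fingers and lever_green above 2 N and x of the grasp point in the frame of lever_green between 0.028 and 0.058 m and height (world z) of lever_green above 0.04 m), for 0.2 s.
At the end, for the whole second after the job is handed in: Green lever held within 15 mm of its balance point, still, level within 0.1 rad, touching only the gripper; bore within 12 mm of the pin axis, eye within 16 mm of the rest centre, underside 12 to 60 mm above the pin. Red lever flat in the tray (under 0.1 rad), inside, at rest, untouched (contact force between the fingers and lever_green above 2 N and x of the grasp point in the frame of lever_green between 0.028 and 0.058 m and angle between each of lever_green, lever_red's own z axis and vertical below 0.1 rad and horizontal distance between lever_green and pin_top below 0.012 m and horizontal distance between green_eye and rest_top below 0.016 m and z of lever_green in the frame of pin_top between 0.012 and 0.06 m and linear speed of each of lever_green, lever_red below 0.02 m/s and angular speed of lever_green below 0.15 rad/s and contact force between lever_green and fixture below 0.1 N and contact force between each of lever_green, the fingers and lever_red below 0.1 N and x of lever_red in the frame of tray between -0.115 and 0.115 m and y of lever_red in the frame of tray between -0.07 and 0.07 m and z of each of lever_red, red_eye in the frame of tray below 0.012 m and x of red_eye in the frame of tray between -0.115 and 0.115 m and y of red_eye in the frame of tray between -0.07 and 0.07 m); the arm keeps its last pose, push and grip.
It fails at once if a lever is dropped (moves faster than 0.6 m/s out of the fingers) ((linear speed of lever_green above 0.6 m/s and contact force between the fingers and lever_green below 0.05 N) or (linear speed of lever_red above 0.6 m/s and contact force between the fingers and lever_red below 0.05 N)).
It fails at once if the green-tagged lever touches the fixture (contact force between lever_green and fixture above 0.5 N).
It fails at once if the steel block or the brass weight is moved more than 25 mm (distance of any of block, weight from where it was at the start of the episode above 0.025 m).
It also fails if it takes over 72 s, if anything falls off the work surface, if the arm or the gripper's body presses on something with over 40 N, if the wrist force passes 120 N, or if a joint passes its speed limit or range.

## Working session

There is one attempt and no reset: what is moved stays moved. The work goes in short steps, Python scripts to look and compute and a shell command to move; the robot and the scene stay as the last step left them, time stands still between calls to the robot, and variables do not carry over. Pictures are saved under pics/ and viewed, and the job is handed in when it is done.

```bash
ls; mkdir -p pics; python3 - <<'E'
from cell import *
import cv2
print(readout.get_obs()); print(env.grip_point_offset)
for n in ["scene","side","wrist"]:
    im=read_camera(n); cv2.imwrite(f"pics/{n}0.png",im[:,:,::-1]); print(n,camera_params(n))
E
```

```text
pics
{'time_s': 0.0, 'qpos': array([-74.36375818,  18.43927462,  -4.01464042,  83.17600016,
         1.29472271,  78.54036177,  -3.25984032]), 'joint_velocities': array([-0.07223919,  0.00366234, -0.02869058,  0.01613786, -0.0155211 ,
       -0.06153794, -0.05403793]), 'effort': array([-4.54745259e-04, -4.91271079e+01, -4.04367289e-01, -3.12540793e+01,
       -6.41605980e-02,  4.32964310e-02,  1.59189367e-04]), 'tool_pos': array([0.16626463, 0.62779555, 0.22144933]), 'tool_rot': array([ -86.99098933,   89.88943624, -101.81819845]), 'force': array([-1.12218683,  0.51009702, -0.29278725]), 'wrist_torque': array([ 0.03738505, -0.00147842,  0.04825016]), 'grip_width': 0.08692639022986766}
0.0187
scene {'fx': 417.0921130034834, 'fy': 417.0921130034834, 'cx': 259.06042547424704, 'cy': 189.19812380613266, 'rvec': array([ 2.08843644,  1.50717707, -0.51527058]), 'tvec': array([-0.29834811, -0.27607427,  1.67003032])}
side {'fx': 416.5111470980069, 'fy': 416.5111470980069, 'cx': 252.01767317089917, 'cy': 197.4201053957129, 'rvec': array([ 2.28927564, -0.92223573,  0.3195024 ]), 'tvec': array([-0.24113779,  0.40918031,  1.32092321])}
wrist {'fx': 297.3186396354542, 'fy': 297.3186396354542, 'cx': 258.9321602623382, 'cy': 190.10813198705245, 'hand_eye': array([[-4.82300456e-04, -2.87013759e-01,  9.57926338e-01,
        -1.62370458e-01],
       [ 9.99999876e-01, -1.98738074e-05,  4.97529216e-04,
        -7.73943301e-04],
       [-1.23760087e-04,  9.57926459e-01,  2.87013733e-01,
        -7.87008369e-02],
       [ 0.00000000e+00,  0.00000000e+00,  0.00000000e+00,
         1.00000000e+00]])}
```

View pics/scene0.png

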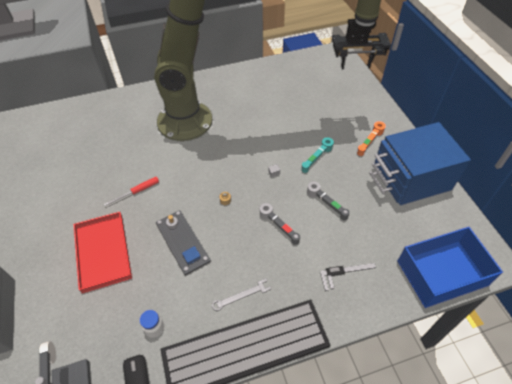

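View pics/side0.png

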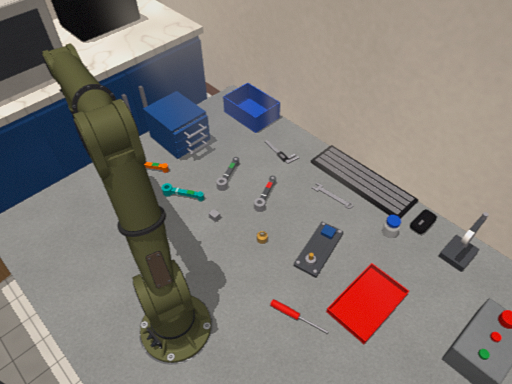

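View pics/wrist0.png

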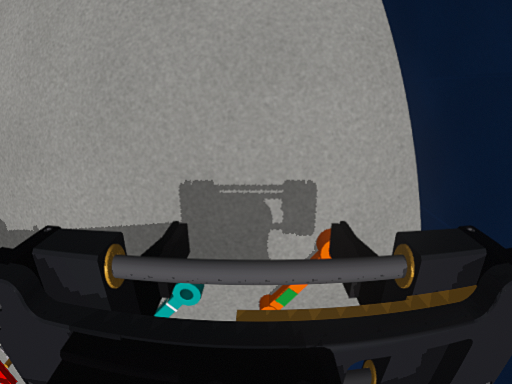

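The scene camera shows four lever shapes: dark grey with a green tag at (328,200), dark grey with a red tag at (280,223), turquoise at (318,154) and orange at (371,138). By the description I want the two dark grey ones. I'll check that in a close crop and measure.

```bash
cat > h.py <<'E'
from cell import *
import cv2, numpy as np
from scipy.spatial.transform import Rotation as Rn
def cam(n):
    p=camera_params(n); K=np.array([[p['fx'],0,p['cx']],[0,p['fy'],p['cy']],[0,0,1]]); return K,cv2.Rodrigues(p['rvec'])[0],p['tvec']
def c2w(n,x):
    K,R,t=cam(n); return R.T@(np.array(x)-t)
def w2p(n,X):
    K,R,t=cam(n); c=R@np.array(X)+t; u=K@c; return u[:2]/u[2]
def p2w(n,uv,z):
    K,R,t=cam(n); d=R.T@np.linalg.inv(K)@np.array([uv[0],uv[1],1.]); o=-R.T@t; return o+d*(z-o[2])/d[2]
def wrist_T():
    s=readout.get_obs(); T=np.eye(4); T[:3,:3]=Rn.from_euler('xyz',s['tool_rot'],degrees=True).as_matrix(); T[:3,3]=s['tool_pos']; return T@camera_params('wrist')['hand_eye']
def wp2w(T,uv,z):
    p=camera_params('wrist'); v=np.array([uv[0]-p['cx'],uv[1]-p['cy']]); r=np.linalg.norm(v); th=r/p['fx']; d=np.r_[np.sin(th)*v/r,np.cos(th)]
    d=T[:3,:3]@d; o=T[:3,3]; return o+d*(z-o[2])/d[2]
E
python3 - <<'E'
from h import *
for n in ["scene","side"]:
    im=read_camera(n)
    for k in ["lever_green","lever_red","green_balance","red_balance","green_eye","red_eye","fixture","pin_top","rest_top","tray","block","weight"]:
        for d in pinpoint(n,k)[:4]:
            w=c2w(n,d['at']); print(n,k,round(d['score'],2),w.round(3),w2p(n,w).round())
    c=im[170:260,230:370] if n=="scene" else im[140:230,130:300]
    cv2.imwrite(f"pics/crop_{n}.png",cv2.resize(c[:,:,::-1],None,fx=4.5,fy=4.5,interpolation=cv2.INTER_CUBIC))
E
```

```text
scene lever_green 0.73 [0.495 0.35  0.001] [313. 192.]
scene lever_green 0.69 [0.3   0.699 0.001] [377. 131.]
scene lever_green 0.68 [0.318 0.478 0.001] [327. 147.]
scene lever_red 0.87 [0.531 0.164 0.001] [266. 214.]
scene lever_red 0.61 [ 0.501 -0.37  -0.002] [103. 252.]
scene lever_red 0.23 [ 0.658  0.221 -0.003] [296. 242.]
scene green_balance 0.94 [0.53  0.369 0.024] [323. 194.]
scene green_balance 0.77 [0.341 0.441 0.023] [321. 150.]
scene green_balance 0.71 [0.327 0.661 0.02 ] [373. 134.]
scene red_balance 0.74 [0.57  0.181 0.018] [275. 219.]
scene green_eye 0.96 [0.62  0.406 0.003] [344. 216.]
scene green_eye 0.83 [0.386 0.588 0.   ] [361. 153.]
scene green_eye 0.64 [0.394 0.359 0.004] [305. 170.]
scene red_eye 0.85 [ 0.657  0.22  -0.005] [295. 242.]
scene fixture 0.74 [ 0.551 -0.128  0.002] [181. 243.]
scene fixture 0.35 [ 0.479 -0.142  0.059] [169. 217.]
scene rest_top 0.69 [0.531 0.162 0.001] [265. 214.]
scene rest_top 0.59 [ 0.618 -0.106  0.036] [191. 254.]
scene tray 0.66 [ 0.505 -0.367 -0.002] [104. 253.]
scene block 0.61 [ 0.37   0.251 -0.   ] [275. 173.]
scene weight 
[... 493 characters left out ...]
[0.391 0.358 0.001] [201. 198.]
side green_eye 0.74 [0.621 0.404 0.001] [236. 164.]
side green_eye 0.64 [ 0.385  0.585 -0.002] [166. 170.]
side red_eye 0.62 [ 0.658  0.22  -0.002] [272. 183.]
side fixture 0.84 [ 0.548 -0.116 -0.001] [317. 247.]
side pin_top 0.71 [ 0.476 -0.141  0.062] [311. 254.]
side pin_top 0.35 [0.565 0.178 0.019] [263. 197.]
side rest_top 0.77 [ 0.612 -0.104  0.035] [327. 230.]
side tray 0.98 [ 0.501 -0.369  0.005] [367. 302.]
side tray 0.65 [ 0.523  0.159 -0.001] [259. 209.]
side tray 0.33 [0.564 0.178 0.019] [263. 197.]
side block 0.54 [0.37  0.247 0.002] [215. 217.]
side weight 0.74 [ 0.547 -0.117 -0.002] [317. 248.]
side weight 0.45 [ 0.433  0.054 -0.002] [262. 238.]
```

View pics/crop_scene.png

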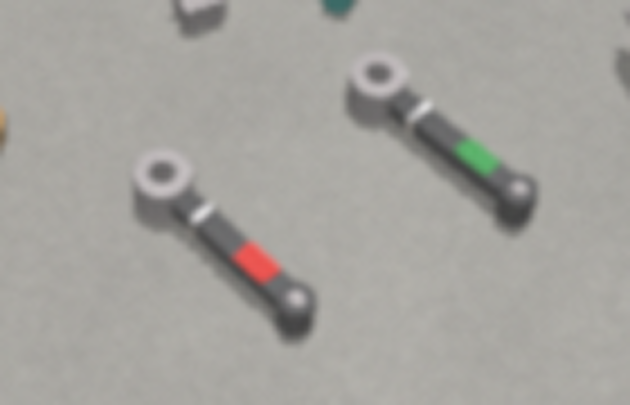

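```bash
python3 - <<'E'
from h import *
im=read_camera("scene")
c=im[195:305,60:220]
cv2.imwrite("pics/crop_fix.png",cv2.resize(c[:,:,::-1],None,fx=5,fy=5,interpolation=cv2.INTER_CUBIC))
E
```

```text
(no output)
```

View pics/crop_fix.png

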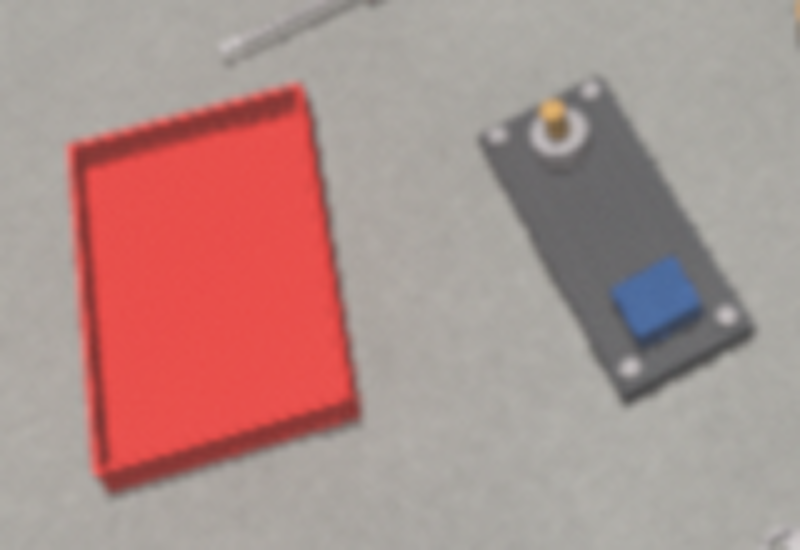

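The crop shows red tag at (258,262) and green tag at (477,157), both on dark grey bars, with the bosses at upper left. That confirms the choice. The network points agree: boss to eye is about 0.14 m and the pin to rest distance is 0.141 m. The two stray "lever_green" hits are the look-alikes.

```bash
python3 - <<'E'
from h import *
cs=[p2w("scene",(60+a/5,195+b/5),.028) for a,b in [(300,87),(72,147),(97,470),(357,407)]]
print(np.round(cs,3), np.mean(cs,0)); 
for i in range(4): d=cs[(i+1)%4]-cs[i]; print(np.linalg.norm(d),np.degrees(np.arctan2(d[1],d[0])))
R=Rn.from_euler('xyz',readout.get_obs()['tool_rot'],degrees=True).as_matrix(); print(R.round(3),"jaw",np.degrees(np.arctan2(R[1,1],R[0,1])))
# lever geometry from pixels: boss top ring, balance line, eye top, tag in crop
f=lambda n,a,b,z:p2w(n,(230+a/4.5,170+b/4.5),z).round(4)
print("red boss",f("scene",162,171,.036),"line",f("scene",202,211,.03),"eye",f("scene",297,298,.032))
print("grn boss",f("scene",379,72,.036),"line",f("scene",421,107,.03),"eye",f("scene",520,187,.032))
g=lambda a,b,z:p2w("scene",(60+a/5,195+b/5),z).round(4)
print("pin",g(552,110,.06),"blue",g(655,293,.035))
E
```

```text
[[ 0.389 -0.295  0.028]
 [ 0.389 -0.44   0.028]
 [ 0.622 -0.439  0.028]
 [ 0.63  -0.29   0.028]] [ 0.50763195 -0.36598775  0.028     ]
0.14550892390151557 -89.90310342193742
0.2332141319607526 0.24229959732185372
0.14925733913760264 86.93786903550624
0.24147361841030157 -178.92703543697456
[[ 0.     0.256  0.967]
 [ 0.     0.967 -0.256]
 [-1.     0.     0.   ]] jaw 75.17395884947362
red boss [0.5301 0.1641 0.036 ] line [0.5684 0.1816 0.03  ] eye [0.6587 0.2196 0.032 ]
grn boss [0.4964 0.3489 0.036 ] line [0.5329 0.3682 0.03  ] eye [0.6233 0.4064 0.032 ]
pin [ 0.4821 -0.1392  0.06  ] blue [ 0.616 -0.106  0.035]
```

Jaws are now at 75.2°. The red bar lies at about 24°, so the jaws must be at about 114° (+39°). I'll move above the red balance point at (0.568, 0.181).

```bash
python3 -m pendant '{"xyz":[[0.04,-0.045,0],[0.04,-0.045,0],[0.04,-0.045,0],[0.04,-0.045,0],[0.04,-0.045,0],[0.04,-0.045,0],[0.04,-0.045,0],[0.04,-0.045,-0.02],[0.04,-0.045,-0.02],[0.04,-0.045,-0.02]],"turn":[0.07,0.07,0.07,0.07,0.07,0.07,0.07,0.07,0.07,0.07]}' 1; python3 -m pendant '{"xyz":[[0,0,0],[0,0,0]],"turn":[0,0]}'
```

```text
time_s: 2.75
tool_pos: [0.5676, 0.1746, 0.1673]
tool_rot: [34.7, 89.4, 62.0]
force: [-0.2, 1.0, 0.1]
grip_width: 0.0873
time_s: 3.0
tool_pos: [0.5693, 0.1686, 0.1656]
tool_rot: [33.4, 89.6, 60.2]
force: [-0.1, 1.7, 0.4]
grip_width: 0.0872
```

```bash
cat > lk.py <<'E'
from h import *
import sys
def go(tag,names):
    s=readout.get_obs(); T=wrist_T(); im=read_camera("wrist"); cv2.imwrite(f"pics/w_{tag}.png",im[:,:,::-1])
    R=Rn.from_euler('xyz',s['tool_rot'],degrees=True).as_matrix(); print("t",s['time_s'],s['tool_pos'].round(4),"jaw",np.degrees(np.arctan2(R[1,1],R[0,1])).round(2)%180,"down",R[:,0].round(3),"w",s['grip_width'].round(4),"F",s['force'].round(2),"M",s['wrist_torque'].round(2))
    for k in names:
        for d in pinpoint("wrist",k)[:3]: print(k,round(d['score'],2),(T@np.r_[d['at'],1])[:3].round(4))
go(sys.argv[1],sys.argv[2:])
E
python3 lk.py a lever_red red_balance red_eye
```

```text
Traceback (most recent call last):
  File "lk.py", line 8, in <module>
    go(sys.argv[1],sys.argv[2:])
    ~~^^^^^^^^^^^^^^^^^^^^^^^^^^
  File "lk.py", line 5, in go
    R=Rn.from_euler('xyz',s['tool_rot'],degrees=True).as_matrix(); print("t",s['time_s'],s['tool_pos'].round(4),"jaw",np.degrees(np.arctan2(R[1,1],R[0,1])).round(2)%180,"down",R[:,0].round(3),"w",s['grip_width'].round(4),"F",s['force'].round(2),"M",s['wrist_torque'].round(2))
                                                                                                                                                                                                    ^^^^^^^^^^^^^^^^^^^^^
AttributeError: 'float' object has no attribute 'round'
```

View pics/w_a.png

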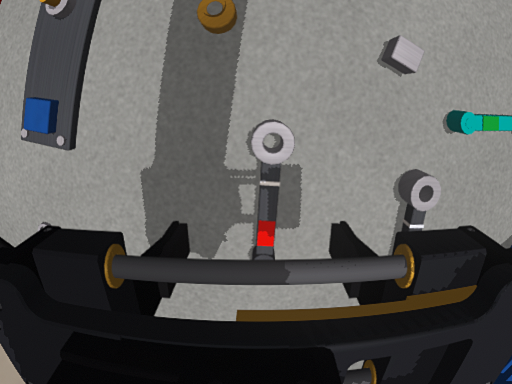

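The wrist view shows the red lever's boss at (273,142), the white line at (270,183) and the red tag at (265,233), all between the jaws. The green boss is at (425,193).

```bash
sed -i "s/s\['grip_width'\].round(4)/round(float(s['grip_width']),4)/" lk.py; python3 lk.py b lever_red red_balance red_eye; python3 - <<'E'
from h import *
T=wrist_T()
for n,uv,z in [("boss",(273,142),.036),("line",(270,183),.03),("tag",(265,233),.03),("gboss",(425,193),.036)]: print(n,wp2w(T,uv,z).round(4))
E
```

```text
t 3.05 [0.5694 0.1679 0.1656] jaw 116.81 down [ 0.003  0.004 -1.   ] w 0.0869 F [ 0.11 -0.16  0.74] M [0.01 0.07 0.04]
lever_red 0.96 [ 0.528   0.1587 -0.0034]
red_balance 0.58 [0.5637 0.1815 0.0179]
red_eye 0.67 [ 0.6592  0.2161 -0.0016]
red_eye 0.3 [0.5651 0.1835 0.0219]
boss [0.5268 0.1634 0.036 ]
line [0.5669 0.1811 0.03  ]
tag [0.6202 0.2028 0.03  ]
gboss [0.4936 0.3463 0.036 ]
```

```bash
python3 -m pendant '{"xyz":[[-0.002,0.013,0],[0,0,-0.03],[0,0,-0.03],[0,0,-0.03],[0,0,0],[0,0,0]],"turn":[-0.06,0,0,0,0,0]}'; python3 lk.py c red_balance; 
```

```text
time_s: 4.0
tool_pos: [0.5664, 0.1905, 0.0786]
tool_rot: [21.9, 89.1, 45.9]
force: [0.3, 1.2, -0.3]
grip_width: 0.0871
t 4.0 [0.5664 0.1905 0.0786] jaw 113.99 down [ 0.011  0.011 -1.   ] w 0.0871 F [ 0.27  1.22 -0.3 ] M [0.01 0.01 0.  ]
red_balance 0.84 [0.567  0.1816 0.0175]
```

View pics/w_c.png

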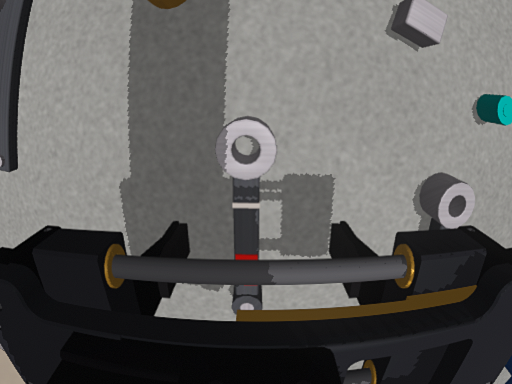

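```bash
python3 -m pendant '{"xyz":[[0,-0.008,0],[0,0,-0.02],[0,0,0]],"turn":[0,0,0]}'; python3 -m pendant '{"xyz":[[0,0,0],[0,0,0]],"turn":[0,0]}'
```

```text
time_s: 4.47
tool_pos: [0.5675, 0.1818, 0.0593]
tool_rot: [18.3, 89.0, 42.2]
force: [-0.3, -0.6, 0.1]
grip_width: 0.0871
time_s: 4.72
tool_pos: [0.5675, 0.1817, 0.0591]
tool_rot: [18.4, 89.0, 42.3]
force: [0.6, 0.3, 0.1]
grip_width: 0.0872
```

```bash
python3 -m pendant '{"xyz":[[0,0,-0.02],[0,0,-0.02],[0,0,-0.012],[0,0,0],[0,0,0]],"turn":[0,0,0,0,0]}'
```

```text
time_s: 5.35
tool_pos: [0.5669, 0.1818, 0.003]
tool_rot: [19.6, 89.0, 43.5]
force: [0.8, -0.2, 0.8]
grip_width: 0.0872
```

```bash
python3 -m pendant '{"xyz":[[0,0,0.003],[0,0,0],[0,0,0],[0,0,0],[0,0,0],[0,0,0],[0,0,0]],"turn":[0,0,0,0,0,0,0]}' 0 35; python3 lk.py d red_balance
```

```text
time_s: 6.22
tool_pos: [0.5683, 0.1824, 0.0082]
tool_rot: [16.5, 88.8, 40.4]
force: [0.4, -0.4, -0.1]
grip_width: 0.0252
t 6.225 [0.5683 0.1824 0.0082] jaw 113.96 down [ 0.016  0.013 -1.   ] w 0.0252 F [ 0.4  -0.42 -0.15] M [-0.    0.05 -0.01]
red_balance 0.59 [0.5665 0.1793 0.0183]
```

View pics/w_d.png

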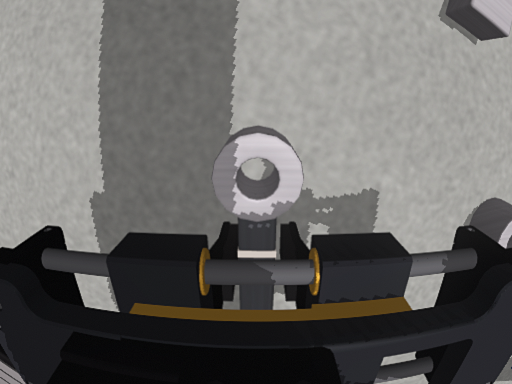

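```bash
python3 -m pendant '{"xyz":[[0,0,0],[0,0,0],[0,0,0]],"turn":[0,0,0]}'; python3 -m pendant '{"xyz":[[0,0,0.01],[0,0,0.02],[0,0,0.02],[0,0,0.03],[0,0,0.03],[0,0,0.02],[0,0,0],[0,0,0]],"turn":[0,0,0,0,0,0,0,0]}'; python3 lk.py e lever_red red_balance
```

```text
time_s: 6.7
tool_pos: [0.5685, 0.182, 0.0082]
tool_rot: [15.3, 88.8, 39.3]
force: [0.4, -0.8, 0.1]
grip_width: 0.0194
time_s: 7.7
tool_pos: [0.5621, 0.1806, 0.1386]
tool_rot: [40.5, 89.4, 64.5]
force: [-0.4, -1.1, -4.5]
grip_width: 0.0194
t 7.7 [0.5621 0.1806 0.1386] jaw 113.97 down [ 0.004  0.009 -1.   ] w 0.0194 F [-0.43 -1.06 -4.48] M [-0.03  0.03 -0.01]
lever_red 0.57 [0.6232 0.4067 0.0041]
lever_red 0.55 [0.5213 0.1581 0.1279]
red_balance 0.9 [0.5584 0.1812 0.15  ]
```

View pics/w_e.png

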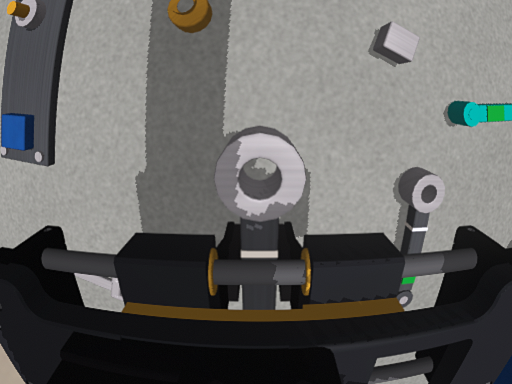

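The lever is lifted and level, with about 4.5 N of load and near-zero moment. Next I'll carry it to the tray, over the fixture, turning it to the tray's axis.

```bash
python3 -m pendant '{"xyz":[[0,-0.02,0.01],[-0.005,-0.04,0.01],[-0.008,-0.05,0],[-0.008,-0.05,0],[-0.008,-0.05,0],[-0.008,-0.05,0],[-0.008,-0.05,0],[-0.008,-0.05,0],[-0.008,-0.05,0],[-0.008,-0.05,0]],"turn":[-0.04,-0.04,-0.04,-0.04,-0.04,-0.04,-0.04,-0.04,-0.04,-0.04]}'; python3 -m pendant '{"xyz":[[0,-0.03,0],[0,-0.01,0],[0,0,0],[0,0,0]],"turn":[0,0,0,0]}'; python3 lk.py f lever_red red_eye tray
```

```text
time_s: 9.1
tool_pos: [0.476, -0.318, 0.1655]
tool_rot: [17.8, 89.3, 16.2]
force: [0.6, 0.2, -4.5]
grip_width: 0.02
time_s: 9.6
tool_pos: [0.465, -0.3694, 0.1682]
tool_rot: [11.8, 89.3, 8.9]
force: [-0.3, 0.8, -5.0]
grip_width: 0.02
t 9.6 [ 0.465  -0.3694  0.1682] jaw 87.13 down [ 0.011  0.002 -1.   ] w 0.02 F [-0.28  0.85 -5.  ] M [ 0.04 -0.02  0.02]
```

View pics/w_f.png

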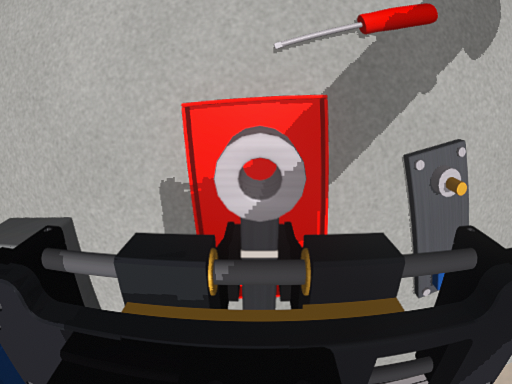

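The wrist view shows the lever over the red tray. The tray's near corners are at (183,103) and (328,96), and the pin is off to the right at (460,188). I'll check the tray position from these.

```bash
python3 - <<'E'
from h import *
T=wrist_T(); s=readout.get_obs(); print(s['tool_pos'].round(4),s['tool_rot'])
for uv in [(183,103),(328,96)]: print(wp2w(T,uv,.028).round(4))
for uv in [(460,188)]: print("pin",wp2w(T,uv,.06).round(4))
E
python3 -m pendant '{"xyz":[[0.017,0.001,-0.02],[0,0,-0.03],[0,0,-0.03],[0,0,-0.02],[0,0,0],[0,0,0]],"turn":[0.05,0,0,0,0,0]}'
```

```text
[ 0.466  -0.3689  0.1681] [ 9.1996885  89.33151509  6.43524284]
[ 0.3826 -0.4429  0.028 ]
[ 0.3828 -0.2951  0.028 ]
pin [ 0.478  -0.1432  0.06  ]
time_s: 10.55
tool_pos: [0.4879, -0.3635, 0.0671]
tool_rot: [7.9, 89.1, 8.7]
force: [0.0, -1.1, -3.7]
grip_width: 0.0196
```

```bash
python3 -m pendant '{"xyz":[[-0.005,-0.003,-0.01],[0,0,-0.015],[0,0,-0.01],[0,0,-0.005],[0,0,0],[0,0,0]],"turn":[0,0,0,0,0,0]}';python3 lk.py g tray
```

```text
time_s: 11.3
tool_pos: [0.4835, -0.3678, 0.0263]
tool_rot: [1.9, 88.9, 2.6]
force: [-0.0, -0.1, -4.3]
grip_width: 0.0199
t 11.3 [ 0.4835 -0.3678  0.0263] jaw 90.7 down [ 0.018  0.001 -1.   ] w 0.0199 F [-0.03 -0.07 -4.28] M [-0.01  0.13  0.  ]
```

```bash
python3 -m pendant '{"xyz":[[0,0,-0.005],[0,0,-0.004],[0,0,-0.003],[0,0,0],[0,0,0]],"turn":[0,0,0,0,0]}'
```

```text
time_s: 12.02
tool_pos: [0.484, -0.3678, 0.014]
tool_rot: [0.9, 88.9, 1.6]
force: [-0.6, 0.1, -3.8]
grip_width: 0.0198
```

```bash
python3 -m pendant '{"xyz":[[0,0,-0.002],[0,0,0]],"turn":[0,0]}';python3 -m pendant '{"xyz":[[0,0,-0.001],[0,0,0]],"turn":[0,0]}'
```

```text
time_s: 12.28
tool_pos: [0.4841, -0.368, 0.0122]
tool_rot: [-0.1, 88.9, 0.6]
force: [-0.6, 0.8, -4.3]
grip_width: 0.0194
time_s: 12.52
tool_pos: [0.4842, -0.3681, 0.0123]
tool_rot: [1.8, 88.8, 2.5]
force: [0.8, -0.2, -4.1]
grip_width: 0.0199
```

```bash
python3 -m pendant '{"xyz":[[0,0,-0.002],[0,0,0]],"turn":[0,0]}';python3 -m pendant '{"xyz":[[0,0,-0.002],[0,0,0]],"turn":[0,0]}'
```

```text
time_s: 12.78
tool_pos: [0.4844, -0.3683, 0.0124]
tool_rot: [4.3, 88.8, 5.0]
force: [-0.2, 0.2, -3.8]
grip_width: 0.0194
time_s: 13.02
tool_pos: [0.4846, -0.3684, 0.0122]
tool_rot: [6.9, 88.7, 7.6]
force: [-0.5, -0.3, -3.1]
grip_width: 0.0198
```

```bash
python3 -m pendant '{"xyz":[[0,0,-0.004],[0,0,-0.004]],"turn":[0,0]}'; python3 lk.py h tray
```

```text
time_s: 13.28
tool_pos: [0.4847, -0.3685, 0.0121]
tool_rot: [19.3, 88.6, 20.0]
force: [-11.3, 9.6, 32.3]
grip_width: 0.0195
t 13.275 [ 0.4847 -0.3685  0.0121] jaw 90.69 down [ 0.023  0.008 -1.   ] w 0.0195 F [-11.29   9.59  32.32] M [2.11 2.54 0.03]
```

View pics/w_h.png

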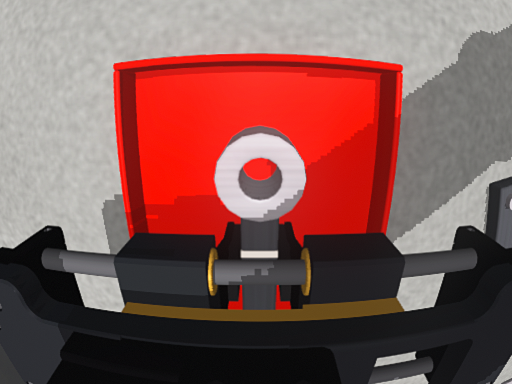

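The upward force rose to 32 N, so the lever is on the tray floor, well inside the walls. I'll relax the push and open.

```bash
python3 -m pendant '{"xyz":[[0,0,0.001],[0,0,0]],"turn":[0,0]}'; python3 -m pendant '{"xyz":[[0,0,0],[0,0,0],[0,0,0],[0,0,0]],"turn":[0,0,0,0]}' 0.65; python3 -m pendant '{"xyz":[[0,0,0.01],[0,0,0.03],[0,0,0.04],[0,0,0.04],[0,0,0.03],[0,0,0]],"turn":[0,0,0,0,0,0]}'; python3 lk.py i lever_red red_eye tray
```

```text
time_s: 13.62
tool_pos: [0.4852, -0.3689, 0.0132]
tool_rot: [15.5, 88.5, 16.2]
force: [-0.2, 0.3, -4.3]
grip_width: 0.0199
time_s: 14.12
tool_pos: [0.486, -0.3694, 0.0126]
tool_rot: [11.9, 88.5, 12.6]
force: [-0.4, -0.2, 0.4]
grip_width: 0.0517
time_s: 14.88
tool_pos: [0.4854, -0.3701, 0.1706]
tool_rot: [7.8, 88.4, 8.5]
force: [-0.3, -0.4, -0.2]
grip_width: 0.0567
t 14.875 [ 0.4854 -0.3701  0.1706] jaw 90.62 down [ 0.027  0.004 -1.   ] w 0.0567 F [-0.31 -0.41 -0.24] M [-0.01  0.06 -0.02]
red_eye 0.89 [ 0.583  -0.372   0.0044]
tray 0.69 [ 0.4782 -0.1398  0.0556]
```

View pics/w_i.png

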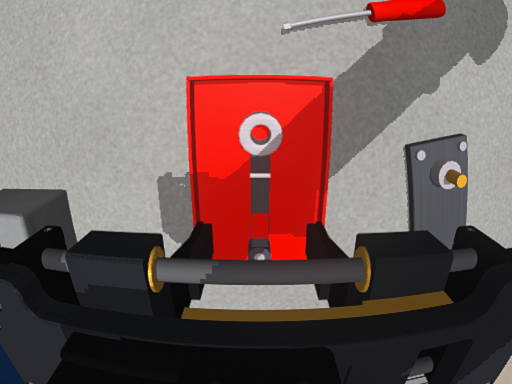

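Red now lies flat in the tray: boss at (260,134), bar straight along the tray, jaws clear. Going to green.

```bash
python3 - <<'E'
from h import *
T=wrist_T(); print("pin",wp2w(T,(460,181),.06).round(4), "boss",wp2w(T,(260,134),.04).round(4),"line",wp2w(T,(260,175),.034).round(4))
E
python3 -m pendant '{"xyz":[[0.003,0.03,0],[0.003,0.05,0],[0.003,0.055,0],[0.003,0.055,0],[0.003,0.055,0],[0.003,0.055,0],[0.003,0.055,0],[0.003,0.055,0],[0.003,0.055,0],[0.003,0.055,0]],"turn":[0.03,0.03,0.03,0.03,0.03,0.03,0.03,0.03,0.03,0.03]}' 1;python3 -m pendant '{"xyz":[[0.003,0.055,0],[0.003,0.055,0],[0.003,0.04,0],[0,0.02,0],[0,0,0],[0,0,0]],"turn":[0.03,0.03,0.03,0.02,0,0]}'; python3 lk.py j lever_green green_balance green_eye
```

```text
pin [ 0.4746 -0.1442  0.06  ] boss [ 0.4366 -0.3673  0.04  ] line [ 0.4793 -0.3667  0.034 ]
time_s: 16.32
tool_pos: [0.5022, 0.1634, 0.1521]
tool_rot: [109.3, 89.6, 127.0]
force: [0.7, 0.3, 1.4]
grip_width: 0.087
time_s: 17.08
tool_pos: [0.5057, 0.3389, 0.1433]
tool_rot: [165.6, 89.0, -169.8]
force: [0.2, 0.1, -0.7]
grip_width: 0.087
t 17.075 [0.5057 0.3389 0.1433] jaw 114.58 down [-0.017 -0.003 -1.   ] w 0.087 F [ 0.24  0.06 -0.69] M [ 0.06 -0.01 -0.  ]
lever_green 0.9 [0.4929 0.3471 0.0046]
lever_green 0.8 [0.3184 0.4761 0.0036]
green_balance 0.87 [0.3376 0.4379 0.0209]
green_balance 0.56 [0.5291 0.3653 0.0182]
green_eye 0.86 [ 0.3909  0.358  -0.0021]
green_eye 0.68 [0.6231 0.4092 0.0008]
green_eye 0.63 [0.384  0.5826 0.0009]
```

View pics/w_j.png

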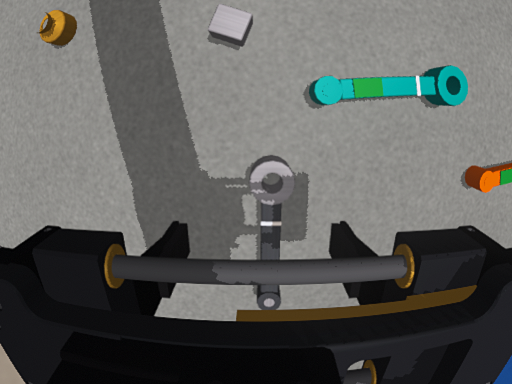

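The wrist view shows the grey lever's boss at (272,181), white line at (270,224) and eye at (268,301), between the jaws. The turquoise one is at (388,87).

```bash
python3 - <<'E'
from h import *
T=wrist_T(); s=readout.get_obs(); print(s['tool_pos'].round(4))
b=wp2w(T,(272,181),.036);l=wp2w(T,(270,224),.03);e=wp2w(T,(268,301),.032);print(b.round(4),l.round(4),e.round(4),np.degrees(np.arctan2(*(e-b)[1::-1])),np.linalg.norm((e-b)[:2]))
E
```

```text
[0.506  0.3397 0.1442]
[0.493  0.3472 0.036 ] [0.5354 0.3654 0.03  ] [0.6222 0.4042 0.032 ] 23.78846278102528 0.14121952180051328
```

```bash
python3 -m pendant '{"xyz":[[0.028,0.025,0],[0,0,-0.03],[0,0,-0.03],[0,0,-0.01],[0,0,0],[0,0,0],[0,0,0]],"turn":[-0.01,0,0,0,0,0,0]}'; python3 lk.py k green_balance lever_green
```

```text
time_s: 18.15
tool_pos: [0.5387, 0.3619, 0.0782]
tool_rot: [138.7, 89.4, 162.3]
force: [0.0, 0.2, 0.9]
grip_width: 0.0868
t 18.15 [0.5387 0.3619 0.0782] jaw 113.59 down [-0.009  0.003 -1.   ] w 0.0868 F [0.04 0.19 0.86] M [ 0.02 -0.   -0.  ]
green_balance 0.94 [0.3382 0.4389 0.0175]
green_balance 0.61 [0.5342 0.3695 0.0173]
lever_green 0.79 [0.4952 0.3462 0.0031]
```

```bash
python3 -m pendant '{"xyz":[[-0.005,0.004,-0.02],[0,0,-0.02],[0,0,-0.015],[0,0,-0.007],[0,0,0],[0,0,0]],"turn":[0.005,0,0,0,0,0]}'; python3 lk.py l green_balance
```

```text
time_s: 19.05
tool_pos: [0.5318, 0.3656, 0.0098]
tool_rot: [151.6, 89.3, 175.6]
force: [0.0, -0.4, 0.0]
grip_width: 0.087
t 19.05 [0.5318 0.3656 0.0098] jaw 113.93 down [-0.012  0.001 -1.   ] w 0.087 F [ 0.03 -0.45  0.01] M [ 0.05  0.03 -0.01]
green_balance 0.94 [0.339  0.4403 0.0201]
green_balance 0.66 [0.534  0.3669 0.0174]
```

View pics/w_l.png

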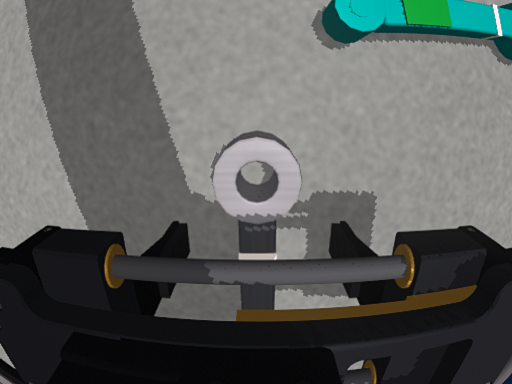

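The white line is at (258,256), centred between the pads as it was for red. Gripping.

```bash
python3 -m pendant '{"xyz":[[0.001,0,-0.002],[0,0,0],[0,0,0],[0,0,0],[0,0,0],[0,0,0],[0,0,0],[0,0,0],[0,0,0],[0,0,0]],"turn":[0,0,0,0,0,0,0,0,0,0]}' 0 40; python3 -m pendant '{"xyz":[[0,0,0],[0,0,0]],"turn":[0,0]}'
```

```text
time_s: 20.4
tool_pos: [0.534, 0.366, 0.0094]
tool_rot: [142.0, 89.4, 166.0]
force: [-0.4, 0.7, -0.1]
grip_width: 0.0197
time_s: 20.65
tool_pos: [0.5339, 0.366, 0.0094]
tool_rot: [142.3, 89.4, 166.3]
force: [-0.0, 0.8, 0.2]
grip_width: 0.02
```

```bash
python3 -m pendant '{"xyz":[[0,0,0.01],[0,0,0.02],[0,0,0.02],[0,0,0.03],[0,0,0.03],[0,0,0.02],[0,0,0.01],[0,0,0],[0,0,0],[0,0,0]],"turn":[0,0,0,0,0,0,0,0,0,0]}'; python3 lk.py m green_balance lever_green
```

```text
time_s: 21.9
tool_pos: [0.5312, 0.3643, 0.1577]
tool_rot: [149.9, 89.3, 173.8]
force: [-0.7, -0.3, -4.6]
grip_width: 0.0195
t 21.9 [0.5312 0.3643 0.1577] jaw 113.91 down [-0.012  0.001 -1.   ] w 0.0195 F [-0.72 -0.28 -4.63] M [ 0.02 -0.02 -0.01]
green_balance 0.62 [0.5273 0.3675 0.1665]
green_balance 0.61 [0.3406 0.4388 0.0184]
lever_green 0.89 [0.4912 0.3443 0.1511]
lever_green 0.78 [0.3167 0.4767 0.0038]
```

View pics/w_m.png

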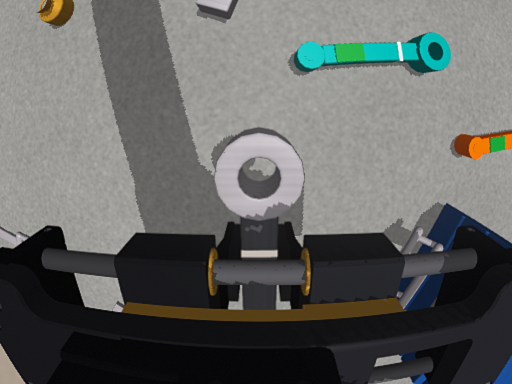

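```bash
python3 -m pendant '{"xyz":[[0,-0.02,0.01],[0,-0.04,0],[0,-0.05,0],[0,-0.05,0],[0,-0.05,0],[0,-0.05,0],[0,-0.05,0],[0,-0.05,0],[0,-0.04,0],[0,-0.03,0]],"turn":[-0.015,-0.015,-0.015,-0.015,-0.015,-0.015,-0.015,-0.015,-0.015,-0.015]}'; python3 -m pendant '{"xyz":[[0,-0.01,0],[0,0,0],[0,0,0],[0,0,0]],"turn":[0,0,0,0]}'; python3 lk.py n lever_green pin_top rest_top fixture
```

```text
time_s: 23.3
tool_pos: [0.5268, -0.0893, 0.1738]
tool_rot: [133.0, 89.7, 147.4]
force: [-0.3, 0.0, -4.8]
grip_width: 0.0195
time_s: 23.8
tool_pos: [0.5257, -0.1008, 0.175]
tool_rot: [115.7, 89.6, 129.9]
force: [0.5, 0.3, -3.5]
grip_width: 0.0193
t 23.8 [ 0.5257 -0.1008  0.175 ] jaw 104.25 down [-0.004  0.005 -1.   ] w 0.0193 F [ 0.49  0.29 -3.47] M [-0.01 -0.02 -0.01]
lever_green 0.95 [ 0.481  -0.1127  0.168 ]
pin_top 0.84 [ 0.4769 -0.1408  0.0576]
fixture 0.86 [ 0.5486 -0.125   0.0033]
```

View pics/w_n.png

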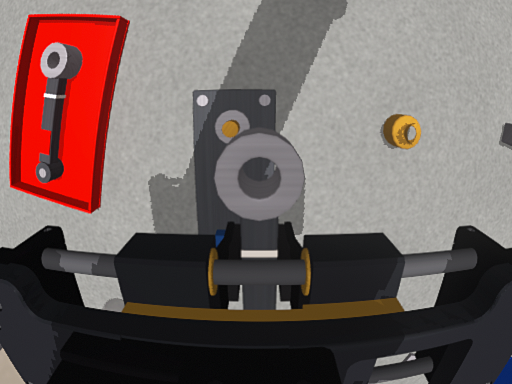

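The wrist view shows the fixture beneath: pin at (231,128), plate corners at (193,91) and (275,89), my boss at (260,175). Red is still flat in the tray.

```bash
python3 - <<'E'
from h import *
T=wrist_T(); s=readout.get_obs(); print(s['tool_pos'].round(4))
print("pin",wp2w(T,(231,128),.06).round(4))
zt=s['tool_pos'][2]-.0094+.036
print("bore",wp2w(T,(260,175),zt).round(4))
a=wp2w(T,(193,91),.016);b=wp2w(T,(275,89),.016);print(a.round(4),b.round(4),np.linalg.norm(b-a),np.degrees(np.arctan2(*(b-a)[1::-1]))-90, "centre", ((a+b)/2).round(4))
f=lambda n,x,y,z:p2w(n,(60+x/5,195+y/5),z)
C=[f("scene",x,y,.016) for x,y in [(480,137),(600,77),(754,327),(627,394)]]
print(np.round(C,4)); 
for i in range(4): d=C[(i+1)%4]-C[i]; print(np.linalg.norm(d).round(4),np.degrees(np.arctan2(d[1],d[0])))
# both cams now
for n in ["scene","side"]:
    im=read_camera(n)
    cv2.imwrite(f"pics/{n}_n.png",cv2.resize((im[190:310,130:290] if n=="scene" else im[190:310,230:390])[:,:,::-1],None,fx=5,fy=5,interpolation=cv2.INTER_CUBIC))
E
```

```text
[ 0.5256 -0.1018  0.1749]
pin [ 0.477 -0.141  0.06 ]
bore [ 0.4814 -0.1134  0.2015]
[ 0.4511 -0.1938  0.016 ] [ 0.4289 -0.1084  0.016 ] 0.08818231438176802 14.537650893045054 centre [ 0.44   -0.1511  0.016 ]
[[ 0.4569 -0.1898  0.016 ]
 [ 0.4352 -0.1058  0.016 ]
 [ 0.6473 -0.0539  0.016 ]
 [ 0.6664 -0.1371  0.016 ]]
0.0867 104.43874444581782
0.2183 13.760166989551859
0.0854 -77.0211780592228
0.2161 -165.88871711350671
```

View pics/side_n.png

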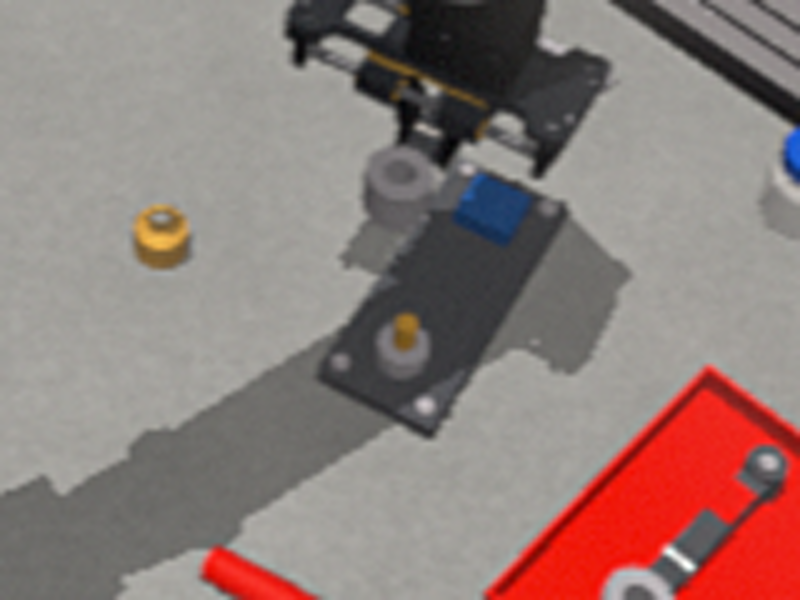

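```bash
python3 -m pendant '{"xyz":[[-0.004,-0.015,0],[0,-0.011,0],[0,0,-0.02],[0,0,-0.02],[0,0,-0.01],[0,0,0],[0,0,0],[0,0,0]],"turn":[0,0,0,0,0,0,0,0]}'; python3 lk.py o lever_green pin_top rest_top fixture; python3 - <<'E'
from h import *
for n in ["scene","side"]:
    im=read_camera(n)
    for k in ["lever_green","green_eye","pin_top","rest_top"]:
        for d in pinpoint(n,k)[:3]:
            w=c2w(n,d['at'])
            if abs(w[1]+.12)<.1: print(n,k,round(d['score'],2),w.round(4))
    cv2.imwrite(f"pics/{n}_o.png",cv2.resize((im[170:290,130:290] if n=="scene" else im[170:290,230:390])[:,:,::-1],None,fx=5,fy=5,interpolation=cv2.INTER_CUBIC))
E
```

```text
time_s: 25.15
tool_pos: [0.5221, -0.1355, 0.126]
tool_rot: [74.3, 89.9, 88.1]
force: [0.0, 0.1, -4.6]
grip_width: 0.0198
t 25.15 [ 0.5221 -0.1355  0.126 ] jaw 103.83 down [ 0.     0.002 -1.   ] w 0.0198 F [ 0.02  0.06 -4.56] M [ 0.04 -0.01 -0.03]
lever_green 0.95 [ 0.4803 -0.1509  0.1175]
pin_top 0.63 [ 0.4754 -0.1406  0.0551]
rest_top 0.57 [ 0.6146 -0.1059  0.0371]
scene lever_green 0.6 [ 0.4773 -0.1435  0.1155]
scene green_eye 0.57 [ 0.6152 -0.1127  0.1192]
scene pin_top 0.81 [ 0.4791 -0.139   0.0597]
scene pin_top 0.27 [ 0.5209 -0.1339  0.1389]
scene rest_top 0.66 [ 0.6205 -0.1067  0.0373]
side lever_green 0.74 [ 0.478  -0.1402  0.0624]
side lever_green 0.71 [ 0.4807 -0.15    0.117 ]
side pin_top 0.85 [ 0.4808 -0.1399  0.0641]
side rest_top 0.88 [ 0.6119 -0.1021  0.0324]
```

View pics/side_o.png

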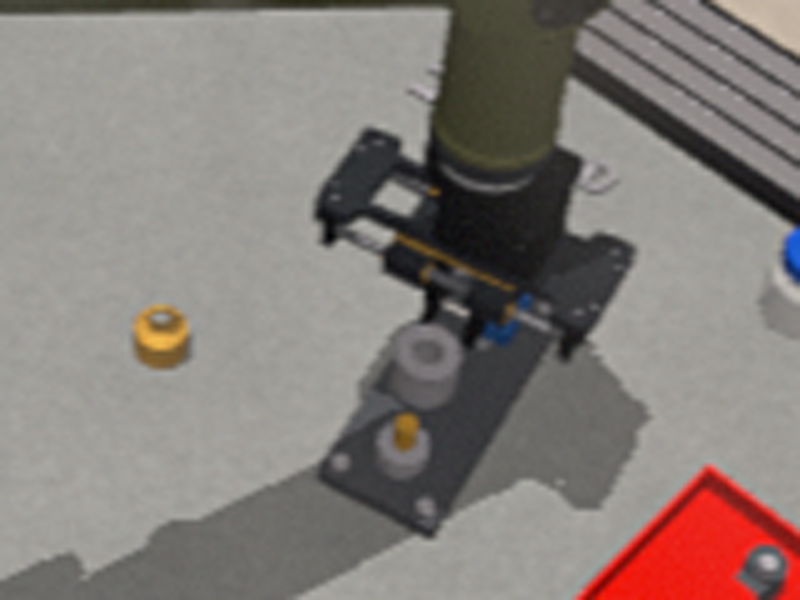

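View pics/scene_o.png

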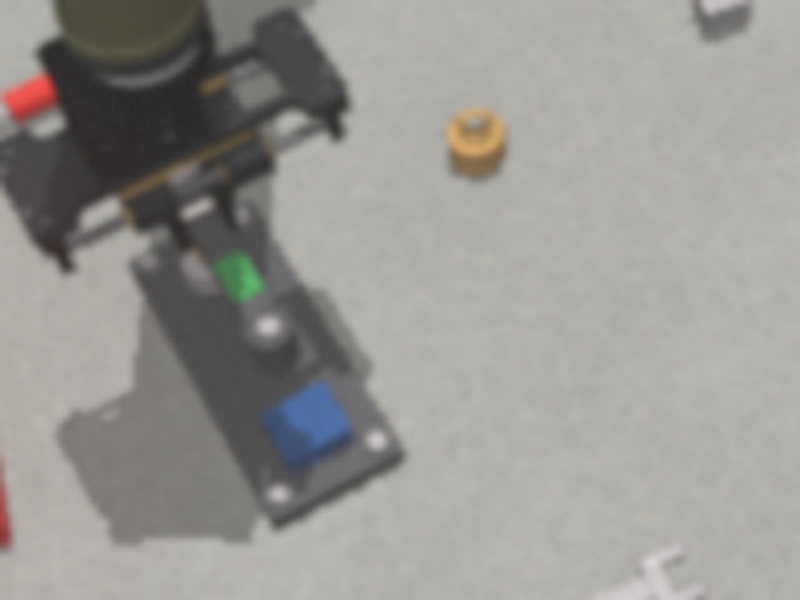

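View pics/w_o.png

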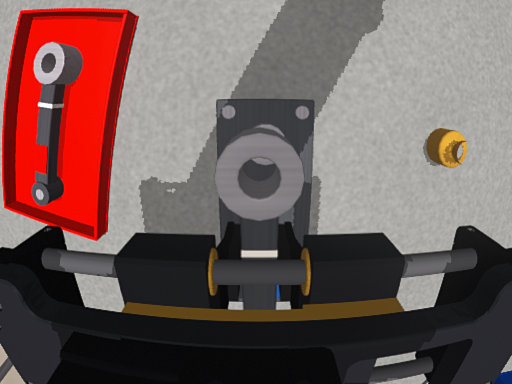

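```bash
python3 - <<'E'
from h import *
s=readout.get_obs(); print(s['tool_pos'].round(4)); u=s['tool_pos'][2]-.0094
T=wrist_T()
print("wrist bore",wp2w(T,(260,175),u+.036).round(4))
P=lambda n,x,y,z:p2w(n,((130 if n=="scene" else 230)+x/5,170+y/5),z).round(4)
print("scene eye",P("scene",267,325,u+.032),"rest",P("scene",309,415,.035))
print("side bore",P("side",429,350,u+.036),"pin",P("side",406,419,.06))
a=wp2w(T,(217,100),.016);b=wp2w(T,(314,100),.016);print(a,b,np.linalg.norm(b-a),np.degrees(np.arctan2(*(b-a)[1::-1]))-90)
c=(a+b)/2; d=np.array([np.cos(np.radians(14.3)),np.sin(np.radians(14.3))]); print("pin from plate end",c[:2]+.04*d)
E
```

```text
[ 0.5216 -0.1354  0.1253]
wrist bore [ 0.4772 -0.1466  0.1519]
scene eye [ 0.6159 -0.1118  0.1479] rest [ 0.6148 -0.1033  0.035 ]
side bore [ 0.4785 -0.1485  0.1519] pin [ 0.4787 -0.1403  0.06  ]
[ 0.45032724 -0.19247626  0.016     ] [ 0.42887272 -0.10702632  0.016     ] 0.08810215628643578 14.094311236524987
pin from plate end [ 0.47836061 -0.13987133]
```

All three cameras agree that the lever is 6–8 mm too far in −y and that x is fine. I'll shift it and lower about 2 cm.

```bash
python3 -m pendant '{"xyz":[[0,0.007,0],[0,0,-0.01],[0,0,-0.007],[0,0,0],[0,0,0],[0,0,0]],"turn":[0,0,0,0,0,0]}'; python3 lk.py p lever_green pin_top;python3 - <<'E'
from h import *
for n in ["scene","side"]:
    im=read_camera(n)
    cv2.imwrite(f"pics/{n}_p.png",cv2.resize((im[170:290,130:290] if n=="scene" else im[170:290,230:390])[:,:,::-1],None,fx=5,fy=5,interpolation=cv2.INTER_CUBIC))
E
```

```text
time_s: 26.65
tool_pos: [0.5213, -0.1277, 0.1065]
tool_rot: [121.8, 89.8, 135.6]
force: [0.9, -0.2, -5.0]
grip_width: 0.0196
t 26.65 [ 0.5213 -0.1277  0.1065] jaw 103.84 down [-0.002  0.002 -1.   ] w 0.0196 F [ 0.9  -0.16 -4.98] M [ 0.08  0.05 -0.  ]
lever_green 0.92 [ 0.4773 -0.1411  0.0978]
pin_top 0.75 [ 0.4764 -0.1418  0.0585]
```

View pics/side_p.png

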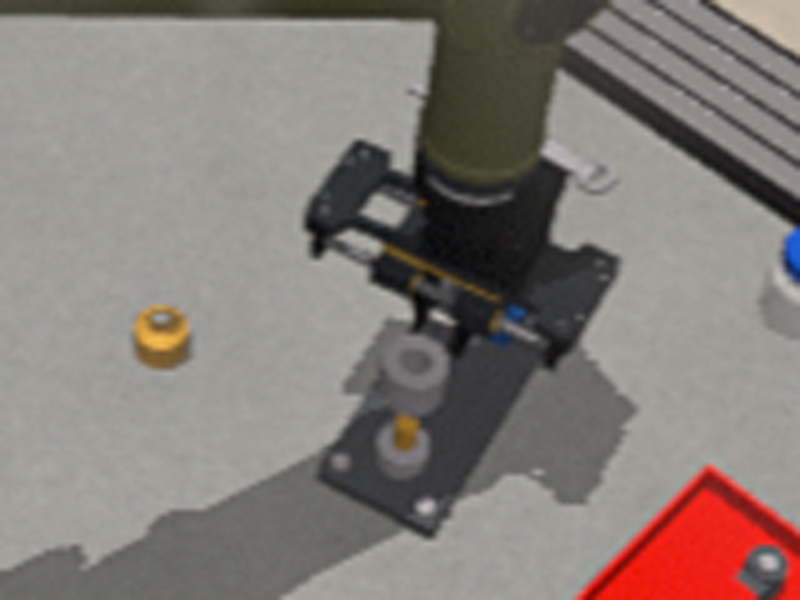

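View pics/scene_p.png

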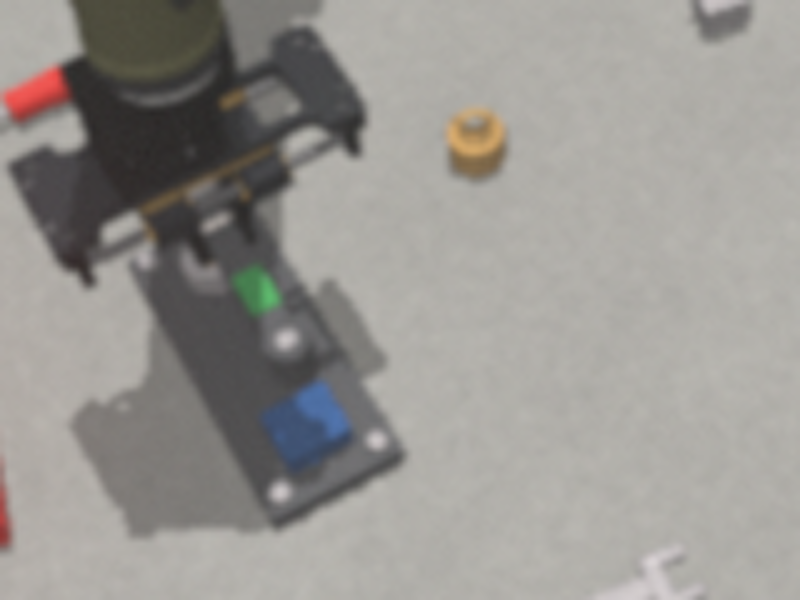

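```bash
python3 -m pendant '{"xyz":[[0,0,0],[0,0,0]],"turn":[0,0]}'; python3 - <<'E'
from h import *
s=readout.get_obs(); print(s['tool_pos'].round(4),abs(s['joint_velocities']).max()); u=s['tool_pos'][2]-.0094
T=wrist_T()
print("wrist bore",wp2w(T,(260,175),u+.036).round(4))
P=lambda n,x,y,z:p2w(n,((130 if n=="scene" else 230)+x/5,170+y/5),z).round(4)
print("scene eye",P("scene",286,338,u+.032),"rest",P("scene",309,415,.035))
print("side bore",P("side",416,359,u+.036),"pin",P("side",406,419,.06))
E
```

```text
time_s: 27.15
tool_pos: [0.5214, -0.1276, 0.1068]
tool_rot: [112.4, 89.8, 126.2]
force: [-0.5, 0.1, -4.0]
grip_width: 0.0198
[ 0.5214 -0.1276  0.1068] 0.10387743413748464
wrist bore [ 0.477  -0.1389  0.1334]
scene eye [ 0.616  -0.1037  0.1294] rest [ 0.6148 -0.1033  0.035 ]
side bore [ 0.478  -0.1403  0.1334] pin [ 0.4787 -0.1403  0.06  ]
```

Both points now agree within about 2 mm and the clearance is about 37 mm. The arm is still, and red and the bystanders are undisturbed. Handing in.

```bash
python3 -c "from cell import *; print(sign_off())"
```

```text
the job is handed in; nothing more can be done
None
```

I laid the red-tagged lever flat in the reject tray and let go of it. I then lifted the green-tagged lever at its white line and handed in at about 27 s, still holding it over the fixture. Sign-off gave no verdict.

My last checks before handing in:
- **Bore over pin:** the bore was within about 1 mm of the pin axis in the side camera. Wrist-camera readings put it within about 3 mm.
- **Eye over rest block:** within about 1.5 mm of the block's centre.
- **Clearance:** about 37 mm between the lever's underside and the top of the pin. This assumes the lever did not slip in the jaws during the carry.
- **Level and steady:** the tool was less than 0.3° off vertical and the arm was still.
- **Load on the wrist:** about 4.5 N with almost no moment, consistent with holding it at the balance point.
- **Red lever:** flat and inside the tray in the wrist views after release and during the green carry, with nothing touching it.
- **Steel block and brass weight:** in view and looked unmoved; I did not measure them again.

**Camera disagreement:** the cameras disagreed on the pin position by up to about 7 mm, mostly in x. For the final alignment I compared lever and fixture within each camera, and the three corrections agreed at 6 to 8.5 mm.

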